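# Put the round sweets away and serve one

### The arm

A 6-joint arm with a two-finger parallel gripper is mounted at the origin on the work surface. World frame = base frame: x ahead of the robot, y to its left, z up, the work surface at z = 0. Lengths are in m, angles in rad, forces in N, time in s.
With the tool pointing down it reaches from about 0.375 to 0.9 m from the base axis. Payload 3.1 kg.
Tool frame: the origin (TCP) lies at the very end of the fingers, on their centre line; the grasp point (between the pads) lies 19 mm behind it; z points along the fingers, y is the line along which they close (so a half turn about z gives the same grasp; the last joint's range is limited). The gripper opens to 87 mm and grips with 3 to 60 N. Pads are 19 mm wide; open, the fingers measure 117 mm over their backs; the gripper's body (75 mm by 190 mm) begins 51 mm behind the grasp point.
Start: joints at [0.946, 0.527, 1.433, -0, 1.181, -0.178], TCP at [0.27, 0.564, 0.223] pointing down, gripper open.
Joint ranges: [-3.08, 3.08], [-0.75, 2.2], [0.22, 2.44], [-1.43, 4.57], [0, 2.65], [-2.85, 2.85]. Speed limits (rad/s): [2.79, 2.79, 3.14, 3.14, 3.14, 3.14].

### API

Orientations are given as a unit quaternion [x, y, z, w].
In Python, from rig import status, viewer, robot gives the robot as it stands.
- The arm moves only by the tool arm_command, never from a script. Its arguments are lists of equal length, an entry for each row: "delta_rot": the turn, a rotation vector about the tool's x, y, z in degrees, a list of three; "delta_pos": the shift along the tool's x, y, z in m, a list of three; "gripper": the closure, from -1 (fully open) to 1 (shut). In form: {"delta_rot": [[rx, ry, rz], ...], "delta_pos": [[dx, dy, dz], ...], "gripper": [gripper, ...]}. A call has 1 to 12 rows; each row is the pose to reach, as a shift and turn from the pose commanded when the call began, along the tool's axes at that moment; what a row does not reach only later rows make up. A row lasts 1/12 s, in which the tool goes at most 41.7 mm and 7.16 degrees, less where a joint would pass 70% of its speed; a pose out of reach is approached as far as the arm can. A call with a gripper value outside its range is refused whole. The fingers move at their own pace and stop on an object; "grip_force" is the grip in N (left out, the last holds). Time passes only in rows, so rows that repeat a pose let the fingers close. It gives the time, the measured TCP pose, the force, the opening and the grip force at its end, in the units of the state.
- status.get_obs(): the state, without advancing time (a new reading comes with each control period).
- viewer.camera(name): name is "side" or "top"; returns a dict with "pixels" (400x640x3 uint8, blue, green, red), "fx", "fy", "cx", "cy" (pixels), "k1" (the pictures are not rectified: a ray, as slopes to the right and down, at radius r is drawn at 1 + k1 r^2 times it, then the intrinsics apply), "pose" (4x4, takes a point from camera to world coordinates). Camera axes: x right, y down, z forward; pixel columns grow to the right and rows downward; lengths in m; the calibration is good to about 2 mm. A picture is of the moment at which its call begins. There is no depth.
- robot.hand_in(): hands the job in; it is judged then, once.
The state is a dict: "time": time; "q": joint angles; "joint_velocities": joint speeds; "joint_torque": joint torques, N m; "position": TCP position; "tool_rot": TCP orientation; "ft_force": force on the tool from outside, world axes, zero at the start; "moment": the same for the moment, N m; "grip_width": finger opening in m; "grip_force": force on a finger pad.
Only numpy, scipy, OpenCV 4.12 (cv2) and the standard library are available. Lean on these libraries where they do the work, as an engineer would, in place of code of your own. Each camera call takes 0.05 s, during which the arm holds its last target. There are 200 camera calls.

### The job

Sort out the round sweets on the cart: put the red one into the wide glass jar and the gold one into the small glass jar, then close the wide jar with the green lid and the small jar with the steel lid, each lid seated flat in the mouth. Stand the round blue sweet upright in the middle of the saucer, ready to serve. Leave the square sweets alone, and leave the jars and the saucer standing where they are.

Things in the scene. Friction and masses are not known exactly. Their poses are not given: they have to be found in the camera images.
- red_round: round sweet in red foil, loose: upright cylinder 32 mm in diameter and 36 mm high with a domed top (full diameter from 4 to 27 mm above its base), about 25 g. Origin: centre of its underside; z up
- gold_round: round sweet in gold foil, loose: upright cylinder 32 mm in diameter and 36 mm high with a domed top (full diameter from 4 to 27 mm above its base), about 25 g. Origin: centre of its underside; z up
- blue_round: round sweet in blue foil, loose: upright cylinder 32 mm in diameter and 36 mm high with a domed top (full diameter from 4 to 27 mm above its base), about 25 g. Origin: centre of its underside; z up
- red_square: square sweet in red foil, loose: flat block 38 x 38 x 18 mm; stays where it is. Origin: centre of its underside; x and y along its sides, z up
- blue_square: square sweet in blue foil, loose: flat block 38 x 38 x 18 mm; stays where it is. Origin: centre of its underside; x and y along its sides, z up
- wide_jar: the wider open glass jar with two thin steel bands, loose but heavy (about 600 g): 112 mm outside diameter, 104 mm inside diameter, 55 mm high, floor 6 mm thick. Origin: centre of its underside; z up
- small_jar: the smaller open glass jar with two thin steel bands, loose but heavy (about 500 g): 92 mm outside diameter, 84 mm inside diameter, 55 mm high, floor 6 mm thick. Origin: centre of its underside; z up
- green_lid: green lid of the wide jar, loose, 90 g, lying knob up: disc 118 mm across, 6 mm thick; under it a 88 mm plug, 6 mm deep, fits the wide jar's mouth with 8 mm play all round; on top a round knob 22 mm across, 24 mm high. Origin: centre of the plug's underside (disc top at 12 mm, knob top at 36 mm); on the closed jar it is 49 mm above the jar's origin; z up
- steel_lid: steel lid with black knob, of the small jar, loose, 70 g, lying knob up: disc 98 mm across, 6 mm thick; under it a 68 mm plug, 6 mm deep, fits the small jar's mouth with 8 mm play all round; on top a round knob 22 mm across, 24 mm high. Origin: centre of the plug's underside (disc top at 12 mm, knob top at 36 mm); on the closed jar it is 49 mm above the jar's origin; z up
- saucer: white ceramic saucer, loose, about 350 g: 124 mm across the rim, 14 mm high, flat inner floor about 82 mm across and 6 mm above its underside. Origin: centre of its underside; z up
There are look-alikes about, which are no part of the job. Of the things that look like the green_lid, the smallest one is meant.

How it is judged:
At the end, for the whole second after the job is handed in: Red and gold round sweets in wide and small jar; green and steel lids seated on them (10 mm, 0.08 rad); blue round sweet upright on the saucer within 15 mm of centre; jars and saucer level, moved under 40 mm; squares under 25 mm; all at rest (horizontal distance between red_round and wide_jar below 0.052 m and z of red_round in the frame of wide_jar between 0.002 and 0.045 m and horizontal distance between gold_round and small_jar below 0.042 m and z of gold_round in the frame of small_jar between 0.002 and 0.045 m and horizontal distance between green_lid and wide_jar below 0.01 m and z of green_lid in the frame of wide_jar between 0.046 and 0.052 m and angle between each of green_lid, steel_lid, wide_jar, small_jar, saucer's own z axis and vertical below 0.08 rad and horizontal distance between steel_lid and small_jar below 0.01 m and z of steel_lid in the frame of small_jar between 0.046 and 0.052 m and horizontal distance between blue_round and saucer below 0.015 m and angle between blue_round's own z axis and vertical below 0.2 rad and z of blue_round in the frame of saucer between 0.003 and 0.01 m and distance of each of wide_jar, small_jar, saucer from where it was at the start of the episode below 0.04 m and distance of each of red_square, blue_square from where it was at the start of the episode below 0.025 m and linear speed of each of red_round, gold_round, blue_round, wide_jar, small_jar, green_lid, steel_lid, saucer below 0.02 m/s); the robot touches nothing.
It fails at once if a square sweet is moved more than 25 mm (distance of any of red_square, blue_square from where it was at the start of the episode above 0.025 m).
It fails at once if a jar or the saucer is tipped by more than 0.4 rad (angle between any of wide_jar, small_jar, saucer's own z axis and vertical above 0.4 rad).
It also fails if it takes over 141 s, if anything falls off the work surface, if the arm or the gripper's body presses on something with over 40 N, if the wrist force passes 120 N, or if a joint passes its speed limit or range.

## Working session

There is one attempt and no reset: what is moved stays moved. The work goes in short steps, Python scripts to look and compute and a tool call to move; the robot and the scene stay as the last step left them, time stands still between calls to the robot, and variables do not carry over. Pictures are saved under pics/ and viewed, at most 14 in all, crops included, and the job is handed in when it is done.

Besides the shell and the picture viewer there is one more tool, called after "Request:" as name(argument=value, ...), one argument or row to a line, values as JSON. arm_command: Moves the arm, as the interface text tells. Its arguments: {"type":"object","properties":{"delta_rot":{"type":"array","items":{"type":"array","items":{"type":"number"}}},"delta_pos":{"type":"array","items":{"type":"array","items":{"type":"number"}}},"gripper":{"type":"array","items":{"type":"number"}},"grip_force":{"type":"number"}},"required":["delta_rot","delta_pos","gripper"]}

```bash
mkdir -p pics; ls; cat > h.py <<'E'
import numpy as np, cv2
from rig import status, viewer, robot
def shot(n,f=None):
    c=viewer.camera(n)
    if f: cv2.imwrite('pics/'+f,c['pixels'])
    return c
def ray(c,u,v):
    x=np.array([(u-c['cx'])/c['fx'],(v-c['cy'])/c['fy']]); s=x.copy()
    for _ in range(30): s=x/(1+c['k1']*(s@s))
    P=np.array(c['pose']); d=P[:3,:3]@np.array([s[0],s[1],1]); return P[:3,3],d
def onz(c,u,v,z):
    o,d=ray(c,u,v); return (o+d*(z-o[2])/d[2])[:3]
def proj(c,p):
    P=np.array(c['pose']); q=P[:3,:3].T@(np.array(p)-P[:3,3]); s=q[:2]/q[2]; s=s*(1+c['k1']*(s@s))
    return s*[c['fx'],c['fy']]+[c['cx'],c['cy']]
E
python3 - <<'E'
from h import *
for n in('top','side'):
    c=shot(n,n+'0.png'); print(n,c['fx'],c['cx'],c['cy'],c['k1'],np.round(c['pose'],3).tolist())
o=status.get_obs(); print(o)
E
```

```text
pics
top 411.9661017426451 327.4339443243136 196.93732301257867 -0.07081647210580815 [[-0.002, -0.992, 0.129, 0.356], [-1.0, 0.001, -0.006, 0.012], [0.006, -0.129, -0.992, 1.174], [0.0, 0.0, 0.0, 1.0]]
side 363.42641364131373 323.0627512738941 197.3980374002377 -0.04403537281851972 [[0.842, -0.39, 0.374, 0.165], [-0.54, -0.622, 0.567, -0.512], [0.012, -0.679, -0.734, 0.702], [0.0, 0.0, 0.0, 1.0]]
{'time': 0.1, 'q': array([ 9.45516337e-01,  5.28378842e-01,  1.43377481e+00, -1.56116225e-05,
        1.18140459e+00, -1.78510157e-01]), 'joint_velocities': array([-0.00262511, -0.00180182, -0.0038156 ,  0.00104597, -0.00071423,
        0.00055408]), 'joint_torque': array([-2.89748396e-04, -4.40984881e+01, -1.77150714e+01,  6.35026046e-02,
        5.34002529e-02, -4.68361009e-05]), 'position': array([0.26962346, 0.56311704, 0.22166582]), 'tool_rot': array([ 2.21528694e-01,  9.75153358e-01, -9.07310570e-04, -3.77789643e-04]), 'ft_force': array([ 0.32709272, -0.39314022, -0.18029063]), 'moment': array([-5.61603376e-02,  9.57751933e-05, -3.35934051e-02]), 'grip_force': 0.0, 'grip_width': 0.08680291646050392}
```

View pics/top0.png

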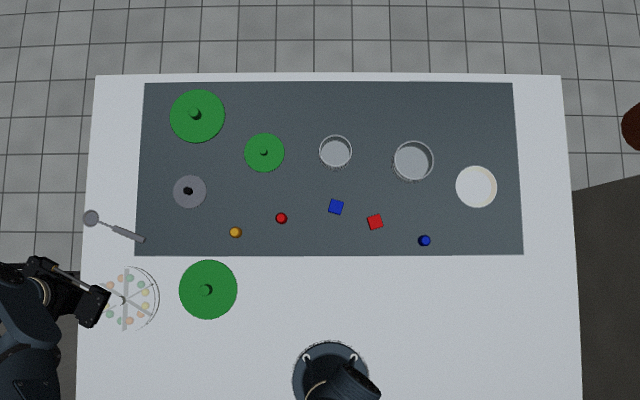

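View pics/side0.png

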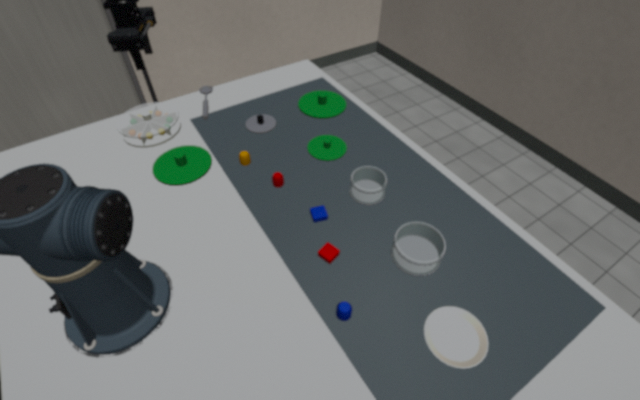

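```bash
cat > crop.py <<'E'
import cv2,numpy as np
t=cv2.imread('pics/top0.png'); s=cv2.imread('pics/side0.png')
a=cv2.resize(t[125:255,160:460],(800,347),interpolation=cv2.INTER_CUBIC)
b=[cv2.resize(s[y-25:y+25,x-25:x+25],(200,200),interpolation=cv2.INTER_CUBIC) for x,y in((245,158),(278,180),(344,311),(327,148))]
cv2.imwrite('pics/c1.png',np.vstack([a,np.hstack(b)]))
E
python3 crop.py
cat > meas.py <<'E'
from h import *
def blobs(c,name,amin=40):
    p=c['pixels']; h=cv2.cvtColor(p,cv2.COLOR_BGR2HSV)
    H,S,V=h[...,0],h[...,1],h[...,2]
    m={'red':((H<8)|(H>172))&(S>150)&(V>60),'gold':(H>12)&(H<28)&(S>140)&(V>80),'blue':(H>105)&(H<130)&(S>140)&(V>50),'green':(H>45)&(H<80)&(S>130)&(V>50),
       'white':(S<45)&(V>185)}[name].astype(np.uint8)
    n,l,st,ce=cv2.connectedComponentsWithStats(m)
    return [(st[i,:5].tolist(),ce[i]) for i in range(1,n) if amin<st[i,4]<6000]
E
python3 - <<'E'
from meas import *
for n in('top','side'):
    c=shot(n)
    for k in('red','gold','blue','green'):
        for st,ce in blobs(c,k):
            z=0.02 if k!='green' else 0.012
            print(n,k,st,np.round(ce,1),np.round(onz(c,*ce,z)[:2],4))
E
```

```text
top red [276, 213, 11, 10, 85] [281.2 217.6] [0.4469 0.1351]
top red [367, 214, 16, 16, 174] [374.8 221.5] [ 0.4356 -0.1275]
top gold [230, 227, 11, 10, 88] [235.  231.7] [0.4076 0.2643]
top blue [328, 199, 16, 16, 180] [335.4 206.3] [ 0.4787 -0.0173]
top blue [420, 235, 10, 11, 80] [424.9 240.3] [ 0.3825 -0.2679]
top green [170, 89, 55, 54, 2286] [196.7 115.7] [0.748  0.3893]
top green [244, 133, 40, 39, 1230] [263.8 152.2] [0.6371 0.1886]
top green [179, 260, 58, 59, 2666] [207.4 289.1] [0.2481 0.34  ]
side red [273, 172, 10, 15, 129] [277.6 179.2] [0.4455 0.135 ]
side red [318, 243, 21, 20, 266] [328.3 252.2] [ 0.4324 -0.133 ]
side gold [239, 151, 11, 14, 126] [244.3 157.5] [0.4064 0.2633]
side blue [310, 205, 18, 17, 226] [318.5 213. ] [ 0.4751 -0.0238]
side blue [337, 302, 15, 18, 228] [343.7 310.4] [ 0.382 -0.266]
side green [298, 90, 48, 28, 1052] [321.8 103.9] [0.7475 0.3881]
side green [307, 135, 40, 26, 794] [326.5 147.3] [0.635  0.1857]
side green [154, 147, 57, 38, 1664] [181.8 165.1] [0.246  0.3364]
```

View pics/c1.png

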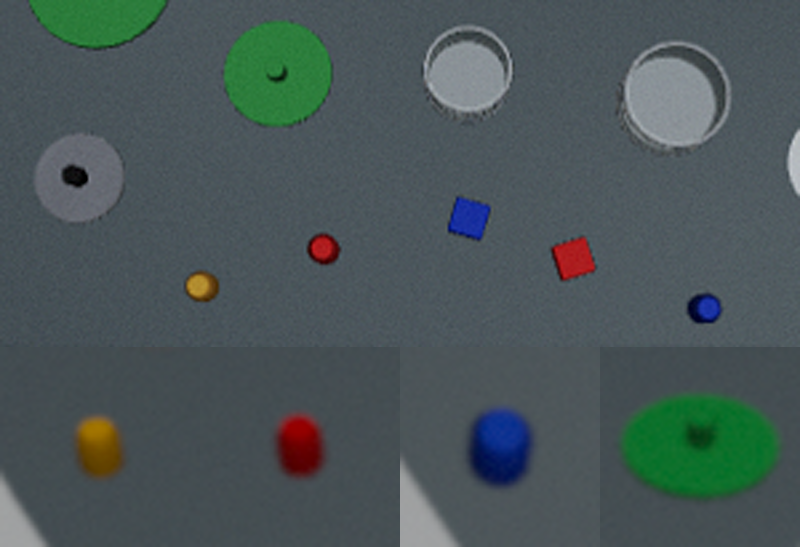

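```bash
python3 - <<'E'
from meas import *
def bary(a,b):
    (o1,d1),(o2,d2)=a,b; d1=d1/np.linalg.norm(d1);d2=d2/np.linalg.norm(d2)
    t=np.linalg.lstsq(np.c_[d1,-d2],o2-o1,rcond=None)[0]; p=o1+t[0]*d1;q=o2+t[1]*d2; return (p+q)/2,np.linalg.norm(p-q)
T=shot('top');S=shot('side')
for k,i,j in(('red',(281,218),(278,179)),('gold',(235,232),(244,157)),('blue',(425,240),(344,310))):
    f=lambda c,q:min(blobs(c,k),key=lambda b:np.hypot(*(b[1]-q)))[1]
    p,e=bary(ray(T,*f(T,i)),ray(S,*f(S,j))); print(k,np.round(p,4),round(e,4))
for n,c in(('top',T),('side',S)):
    p=c['pixels'].astype(int); g=cv2.cvtColor(c['pixels'],cv2.COLOR_BGR2GRAY)
    lst={'top':(('small',(335,151),.055,24),('wide',(414,161),.055,28),('saucer',(476,187),.014,28),('steel',(190,191),.012,24)),
     'side':(('small',(369,180),.055,27),('wide',(419,244),.055,35),('saucer',(456,336),.014,40),('steel',(261,123),.012,20))}[n]
    for name,(u,v),z,r in lst:
        w=g[v-r:v+r,u-r:u+r]; th,m=cv2.threshold(w,0,255,cv2.THRESH_OTSU)
        cs=cv2.findContours(m,cv2.RETR_EXTERNAL,cv2.CHAIN_APPROX_NONE)[0]; k=max(cs,key=cv2.contourArea)
        h=cv2.convexHull(k).reshape(-1,2)+[u-r,v-r]
        W=np.array([onz(c,*x,z)[:2] for x in h]); cc,rr=cv2.minEnclosingCircle(W.astype(np.float32))
        # algebraic fit
        A=np.c_[2*W,np.ones(len(W))]; s=np.linalg.lstsq(A,(W**2).sum(1),rcond=None)[0]
        print(n,name,th,np.round(cc,4),round(2*rr,4),'fit',np.round(s[:2],4),round(2*np.sqrt(s[2]+s[:2]@s[:2]),4))
    lst={'top':(('gknob',(264,152)),('sknob',(188,190))),'side':(('gknob',(327,143)),('sknob',(261,118)))}[n]
for n,a in(('g',((264,152),(327,144))),('s',((188,190.5),(261,118.5)))):
    print(n,bary(ray(T,*a[0]),ray(S,*a[1])))
E
```

```text
red [0.4464 0.1354 0.0194] 0.0014
gold [0.4075 0.2651 0.0183] 0.0009
blue [ 0.3822 -0.2671  0.0221] 0.0018
top small 112.0 [ 0.6317 -0.0161] 0.0923 fit [ 0.6317 -0.016 ] 0.0915
top wide 112.0 [ 0.6055 -0.2354] 0.1128 fit [ 0.6051 -0.2351] 0.1116
top saucer 135.0 [ 0.5373 -0.4228] 0.1234 fit [ 0.5371 -0.4229] 0.122
top steel 90.0 [0.5249 0.4016] 0.0984 fit [0.5243 0.4016] 0.0962
side small 99.0 [ 0.6181 -0.0333] 0.1333 fit [ 0.6167 -0.0317] 0.1212
side wide 103.0 [ 0.5932 -0.2437] 0.1413 fit [ 0.5935 -0.2427] 0.1294
side saucer 118.0 [ 0.5371 -0.4229] 0.1245 fit [ 0.5371 -0.4229] 0.1236
side steel 87.0 [0.5224 0.402 ] 0.1 fit [0.5233 0.4013] 0.0969
g (array([0.63556664, 0.18593141, 0.02378655]), np.float64(0.0018369871588128695))
s (array([0.52453442, 0.39898316, 0.02807999]), np.float64(0.002794743971289147))
```

Candidates: round red (281,218), gold (235,232) and blue (425,240). The flat squares at (375,222) and (335,206) are not part of the job. Of the green discs, (264,152) measures 118 mm, while (197,115) and (207,289) are about 160 mm or more, so I pick (264,152). The crop shows the round sweets upright, and the measured sizes fit. I'll start above the gold sweet.

Request:
arm_command(
  delta_rot=[
    [0,0,-7],
    [0,0,-14],
    [0,0,-21],
    [0,0,-25.6],
    [0,0,-25.6],
    [0,0,-25.6],
    [0,0,-25.6],
    [0,0,-25.6],
    [0,0,-25.6],
    [0,0,-25.6],
    [0,0,-25.6],
    [0,0,-25.6],
  ],
  delta_pos=[
    [-0.02,-0.017,0.01],
    [-0.045,-0.038,0.02],
    [-0.07,-0.06,0.03],
    [-0.1,-0.083,0.045],
    [-0.13,-0.108,0.06],
    [-0.16,-0.133,0.075],
    [-0.19,-0.158,0.09],
    [-0.22,-0.183,0.105],
    [-0.24,-0.2,0.115],
    [-0.253,-0.2095,0.122],
    [-0.253,-0.2095,0.122],
    [-0.253,-0.2095,0.122],
  ],
  gripper=[-1,-1,-1,-1,-1,-1,-1,-1,-1,-1,-1,-1],
  grip_force=12,
)

```text
time: 1.3
position: [0.4081, 0.2648, 0.1003]
tool_rot: [0.001, 1.0, 0.0, -0.0]
ft_force: [0.7, 0.7, -0.3]
grip_width: 0.0868
grip_force: 0.0
```

Request:
arm_command(
  delta_rot=[
    [0,0,0],
    [0,0,0],
    [0,0,0],
    [0,0,0],
    [0,0,0],
    [0,0,0],
    [0,0,0],
    [0,0,0],
    [0,0,0],
    [0,0,0],
    [0,0,0],
    [0,0,0],
  ],
  delta_pos=[
    [0,0,0.03],
    [0,0,0.06],
    [0,0,0.08],
    [0,0,0.09],
    [0,0,0.095],
    [0,0,0.095],
    [0,0,0.095],
    [0,0,0.095],
    [0,0,0.095],
    [0,0,0.095],
    [0,0,0.095],
    [0,0,0.095],
  ],
  gripper=[-1,-1,-1,-1,-1,0,1,1,1,1,1,1],
)

```text
time: 2.3
position: [0.4079, 0.2654, 0.006]
tool_rot: [0.0, 1.0, 0.0, 0.0]
ft_force: [-0.7, -0.4, 0.2]
grip_width: 0.048
grip_force: 0.0
```

Request:
arm_command(
  delta_rot=[
    [0,0,0],
    [0,0,0],
    [0,0,0],
    [0,0,0],
    [0,0,0],
    [0,0,0],
    [0,0,0],
    [0,0,0],
    [0,0,0],
    [0,0,0],
    [0,0,0],
    [0,0,0],
  ],
  delta_pos=[
    [0,0,0],
    [0,0,0],
    [0,0,0],
    [0,0,0],
    [0,0,0],
    [0,0,0],
    [0,0,-0.01],
    [0,0,-0.03],
    [0,0,-0.06],
    [0,0,-0.09],
    [0,0,-0.115],
    [0,0,-0.12],
  ],
  gripper=[1,1,1,1,1,1,1,1,1,1,1,1],
)

```text
time: 3.3
position: [0.4097, 0.2663, 0.1297]
tool_rot: [-0.0, 1.0, 0.001, 0.004]
ft_force: [0.3, -0.1, 0.1]
grip_width: 0.0319
grip_force: 12.0
```

Request:
arm_command(
  delta_rot=[
    [0,0,0],
    [0,0,0],
    [0,0,0],
    [0,0,0],
    [0,0,0],
    [0,0,0],
    [0,0,0],
    [0,0,0],
    [0,0,0],
    [0,0,0],
    [0,0,0],
    [0,0,0],
  ],
  delta_pos=[
    [-0.01,-0.0125,0],
    [-0.03,-0.0375,0],
    [-0.054,-0.0676,0],
    [-0.078,-0.0977,0],
    [-0.102,-0.128,0],
    [-0.126,-0.158,0],
    [-0.15,-0.188,0],
    [-0.174,-0.218,0],
    [-0.196,-0.2455,0],
    [-0.214,-0.268,0],
    [-0.2243,-0.281,0],
    [-0.2243,-0.281,0],
  ],
  gripper=[1,1,1,1,1,1,1,1,1,1,1,1],
)

```text
time: 4.3
position: [0.6346, -0.0193, 0.1251]
tool_rot: [0.002, 1.0, -0.001, 0.001]
ft_force: [0.1, 0.5, -0.9]
grip_width: 0.0317
grip_force: 12.0
```

```bash
python3 - <<'E'
from h import *
t=shot('top')['pixels'];s=shot('side')['pixels']
cv2.imwrite('pics/c2.png',np.hstack([cv2.resize(t[90:210,260:400],(400,343)),cv2.resize(s[100:240,300:440],(343,343))]))
print(status.get_obs()['position'])
E
```

```text
[ 0.63095716 -0.01571656  0.12469267]
```

View pics/c2.png

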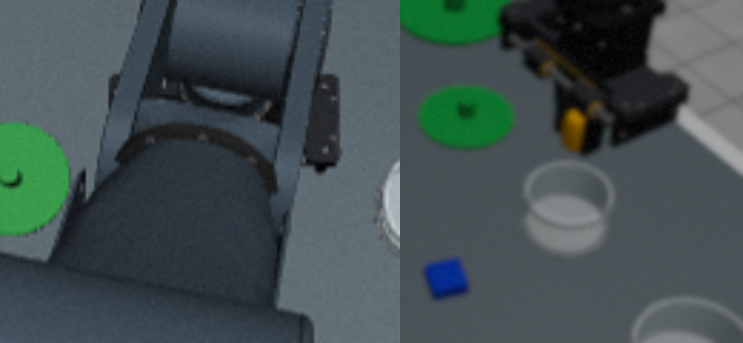

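Gold is held over the small jar (side view, jar at about (567,205), sweet above it). Now lower, open slightly and rise.

Request:
arm_command(
  delta_rot=[
    [0,0,0],
    [0,0,0],
    [0,0,0],
    [0,0,0],
    [0,0,0],
    [0,0,0],
    [0,0,0],
    [0,0,0],
    [0,0,0],
    [0,0,0],
    [0,0,0],
    [0,0,0],
  ],
  delta_pos=[
    [0,0,0.02],
    [0,0,0.045],
    [0,0,0.07],
    [0,0,0.09],
    [0,0,0.102],
    [0,0,0.109],
    [0,0,0.109],
    [0,0,0.109],
    [0,0,0.109],
    [0,0,0.109],
    [0,0,0.109],
    [0,0,0.109],
  ],
  gripper=[1,1,1,1,1,1,1,1,0.1,0.1,0.1,0.1],
)

```text
time: 5.4
position: [0.6325, -0.0158, 0.0175]
tool_rot: [0.0, 1.0, -0.0, 0.001]
ft_force: [0.7, -0.4, -0.2]
grip_width: 0.0386
grip_force: 0.0
```

Request:
arm_command(
  delta_rot=[
    [0,0,0],
    [0,0,0],
    [0,0,0],
    [0,0,0],
    [0,0,0],
    [0,0,0],
    [0,0,0],
    [0,0,0],
    [0,0,0],
    [0,0,0],
    [0,0,0],
    [0,0,0],
  ],
  delta_pos=[
    [0,0,0],
    [0,0,-0.01],
    [0,0,-0.03],
    [0,0,-0.06],
    [0,0,-0.09],
    [0.03,0.03,-0.104],
    [0.06,0.055,-0.104],
    [0.09,0.08,-0.104],
    [0.12,0.105,-0.104],
    [0.15,0.13,-0.104],
    [0.175,0.145,-0.104],
    [0.185,0.151,-0.104],
  ],
  gripper=[0.1,0.1,0.1,0.1,-0.3,-1,-1,-1,-1,-1,-1,-1],
)

```text
time: 6.4
position: [0.4418, 0.1371, 0.1211]
tool_rot: [-0.001, 1.0, 0.0, -0.002]
ft_force: [-0.1, 0.1, -0.6]
grip_width: 0.0831
grip_force: 0.0
```

```bash
python3 - <<'E'
from meas import *
t=shot('top');s=shot('side')
cv2.imwrite('pics/c3.png',np.hstack([cv2.resize(t['pixels'][90:210,260:400],(400,343)),cv2.resize(s['pixels'][100:240,300:440],(343,343))]))
for c in(t,s):print([(k,np.round(b[1])) for k in('gold','red') for b in blobs(c,k,20)])
print(status.get_obs()['position'])
E
```

```text
[('gold', array([335., 152.])), ('red', array([375., 222.]))]
[('gold', array([368., 183.])), ('red', array([278., 179.])), ('red', array([328., 252.]))]
[0.44521659 0.13621571 0.12112721]
```

View pics/c3.png

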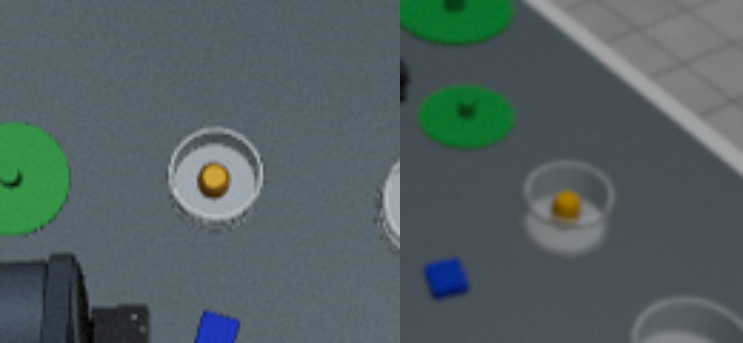

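Gold stands in the small jar (top (335,152)). Next is red.

Request:
arm_command(
  delta_rot=[
    [0,0,0],
    [0,0,0],
    [0,0,0],
    [0,0,0],
    [0,0,0],
    [0,0,0],
    [0,0,0],
    [0,0,0],
    [0,0,0],
    [0,0,0],
    [0,0,0],
    [0,0,0],
  ],
  delta_pos=[
    [0,0,0.03],
    [0,0,0.06],
    [0,0,0.09],
    [0,0,0.11],
    [0,0,0.115],
    [0,0,0.115],
    [0,0,0.115],
    [0,0,0.115],
    [0,0,0.115],
    [0,0,0.115],
    [0,0,0.115],
    [0,0,0.115],
  ],
  gripper=[-1,-1,-1,-1,-0.5,0,1,1,1,1,1,1],
)

```text
time: 7.5
position: [0.4473, 0.1355, 0.0062]
tool_rot: [-0.0, 1.0, 0.0, 0.001]
ft_force: [0.6, 0.5, 0.5]
grip_width: 0.042
grip_force: 0.0
```

Request:
arm_command(
  delta_rot=[
    [0,0,0],
    [0,0,0],
    [0,0,0],
    [0,0,0],
    [0,0,0],
    [0,0,0],
    [0,0,0],
    [0,0,0],
    [0,0,0],
    [0,0,0],
    [0,0,0],
    [0,0,0],
  ],
  delta_pos=[
    [0,0,0],
    [0,0,0],
    [0,0,0],
    [0,0,0],
    [0,0,0],
    [0,0,0],
    [0,0,-0.01],
    [0,0,-0.03],
    [0,0,-0.06],
    [0,0,-0.09],
    [0,0,-0.115],
    [0,0,-0.12],
  ],
  gripper=[1,1,1,1,1,1,1,1,1,1,1,1],
)

```text
time: 8.5
position: [0.449, 0.1356, 0.1293]
tool_rot: [-0.0, 1.0, 0.0, 0.004]
ft_force: [0.7, -0.3, -1.2]
grip_width: 0.0316
grip_force: 12.0
```

Request:
arm_command(
  delta_rot=[
    [0,0,0],
    [0,0,0],
    [0,0,0],
    [0,0,0],
    [0,0,0],
    [0,0,0],
    [0,0,0],
    [0,0,0],
    [0,0,0],
    [0,0,0],
    [0,0,0],
    [0,0,0],
  ],
  delta_pos=[
    [-0.006,-0.015,0],
    [-0.019,-0.045,0],
    [-0.034,-0.08,0],
    [-0.049,-0.115,0],
    [-0.064,-0.15,0],
    [-0.079,-0.185,0],
    [-0.094,-0.22,0],
    [-0.109,-0.255,0],
    [-0.124,-0.29,0],
    [-0.137,-0.32,0],
    [-0.149,-0.348,0],
    [-0.158,-0.37,0],
  ],
  gripper=[1,1,1,1,1,1,1,1,1,1,1,1],
)

```text
time: 9.5
position: [0.6052, -0.2372, 0.1246]
tool_rot: [0.001, 1.0, -0.0, -0.0]
ft_force: [0.6, -0.4, -0.3]
grip_width: 0.0313
grip_force: 12.0
```

Request:
arm_command(
  delta_rot=[
    [0,0,0],
    [0,0,0],
    [0,0,0],
    [0,0,0],
    [0,0,0],
    [0,0,0],
    [0,0,0],
    [0,0,0],
    [0,0,0],
    [0,0,0],
    [0,0,0],
    [0,0,0],
  ],
  delta_pos=[
    [0,0,0],
    [0,0,0],
    [0,0,0.02],
    [0,0,0.045],
    [0,0,0.07],
    [0,0,0.09],
    [0,0,0.102],
    [0,0,0.109],
    [0,0,0.109],
    [0,0,0.109],
    [0,0,0.109],
    [0,0,0.109],
  ],
  gripper=[1,1,1,1,1,1,1,1,1,1,0.1,0.1],
)

```text
time: 10.5
position: [0.6059, -0.2351, 0.0181]
tool_rot: [-0.0, 1.0, -0.001, 0.001]
ft_force: [-0.5, -0.3, -0.2]
grip_width: 0.037
grip_force: 0.0
```

Request:
arm_command(
  delta_rot=[
    [0,0,0],
    [0,0,0],
    [0,0,0],
    [0,0,0],
    [0,0,0],
    [0,0,0],
    [0,0,0],
    [0,0,0],
    [0,0,0],
    [0,0,0],
    [0,0,0],
    [0,0,0],
  ],
  delta_pos=[
    [0,0,0],
    [0,0,0],
    [0,0,-0.02],
    [0,0,-0.06],
    [0,0,-0.095],
    [0.03,-0.005,-0.104],
    [0.065,-0.01,-0.104],
    [0.1,-0.015,-0.104],
    [0.135,-0.02,-0.104],
    [0.17,-0.025,-0.104],
    [0.2,-0.029,-0.104],
    [0.223,-0.032,-0.104],
  ],
  gripper=[0.1,0.1,0.1,0.1,-0.3,-1,-1,-1,-1,-1,-1,-1],
)

```text
time: 11.5
position: [0.3795, -0.2662, 0.1211]
tool_rot: [0.0, 1.0, 0.0, -0.0]
ft_force: [-0.1, -0.7, 0.0]
grip_width: 0.0827
grip_force: 0.0
```

```bash
python3 - <<'E'
from meas import *
t=shot('top');s=shot('side')
for c in(t,s):print([(k,b[0][4],np.round(b[1])) for k in('gold','red','blue') for b in blobs(c,k,20)])
print(proj(t,(.605,-.235,.025)),proj(s,(.605,-.235,.025)))
for b in blobs(s,'blue'): print(onz(s,*b[1],.021))
print(status.get_obs()['position'])
E
```

```text
[('gold', 88, array([335., 152.])), ('red', 82, array([412., 162.])), ('red', 43, array([371., 218.])), ('blue', 177, array([335., 206.]))]
[('red', 151, array([417., 248.])), ('blue', 70, array([316., 209.])), ('blue', 238, array([344., 310.]))]
[411.44272017 162.00752913] [416.90241027 248.63628469]
[ 0.47620763 -0.0097748   0.021     ]
[ 0.38265035 -0.26619064  0.021     ]
[ 0.37850585 -0.26573033  0.12083951]
```

Request:
arm_command(
  delta_rot=[
    [0,0,0],
    [0,0,0],
    [0,0,0],
    [0,0,0],
    [0,0,0],
    [0,0,0],
    [0,0,0],
    [0,0,0],
    [0,0,0],
    [0,0,0],
    [0,0,0],
    [0,0,0],
  ],
  delta_pos=[
    [0,0,0],
    [0,0,0.02],
    [0,0,0.05],
    [0,0,0.085],
    [0,0,0.105],
    [0,0,0.114],
    [0,0,0.115],
    [0,0,0.115],
    [0,0,0.115],
    [0,0,0.115],
    [0,0,0.115],
    [0,0,0.115],
  ],
  gripper=[-1,-1,-1,-1,-0.5,-0.3,0,0,0,0,0,0],
)

```text
time: 12.6
position: [0.3825, -0.2671, 0.0065]
tool_rot: [-0.0, 1.0, -0.001, 0.001]
ft_force: [0.2, 0.4, -0.3]
grip_width: 0.0461
grip_force: 0.0
```

Request:
arm_command(
  delta_rot=[
    [0,0,0],
    [0,0,0],
    [0,0,0],
    [0,0,0],
    [0,0,0],
    [0,0,0],
    [0,0,0],
    [0,0,0],
    [0,0,0],
    [0,0,0],
    [0,0,0],
    [0,0,0],
  ],
  delta_pos=[
    [0,0,0],
    [0,0,0],
    [0,0,0],
    [0,0,0],
    [0,0,0],
    [0,0,-0.01],
    [0,0,-0.03],
    [0,0,-0.05],
    [0,0,-0.07],
    [0,0,-0.09],
    [0,0,-0.095],
    [0,0,-0.095],
  ],
  gripper=[1,1,1,1,1,1,1,1,1,1,1,1],
)

```text
time: 13.6
position: [0.3827, -0.2674, 0.1021]
tool_rot: [-0.0, 1.0, -0.001, 0.001]
ft_force: [0.1, 0.2, 0.1]
grip_width: 0.0314
grip_force: 12.0
```

Request:
arm_command(
  delta_rot=[
    [0,0,0],
    [0,0,0],
    [0,0,0],
    [0,0,0],
    [0,0,0],
    [0,0,0],
    [0,0,0],
    [0,0,0],
    [0,0,0],
    [0,0,0],
    [0,0,0],
    [0,0,0],
  ],
  delta_pos=[
    [-0.01,-0.01,0],
    [-0.03,-0.03,0],
    [-0.05,-0.05,0],
    [-0.07,-0.07,0],
    [-0.09,-0.09,0],
    [-0.11,-0.11,0],
    [-0.13,-0.13,0],
    [-0.145,-0.146,0],
    [-0.155,-0.156,0],
    [-0.155,-0.156,0],
    [-0.155,-0.156,0],
    [-0.155,-0.156,0],
  ],
  gripper=[1,1,1,1,1,1,1,1,1,1,1,1],
)

```text
time: 14.6
position: [0.5354, -0.4208, 0.0989]
tool_rot: [-0.0, 1.0, 0.002, -0.002]
ft_force: [-0.8, 0.1, 0.7]
grip_width: 0.0314
grip_force: 12.0
```

```bash
python3 - <<'E'
from meas import *
t=shot('top');s=shot('side')
for c in(t,s):print([(k,b[0][4],np.round(b[1])) for k in('blue',) for b in blobs(c,k,20)])
print(status.get_obs()['position'],status.get_obs()['grip_width'])
cv2.imwrite('pics/c4.png',cv2.resize(s['pixels'][250:390,380:540],(640,560)))
E
```

```text
[('blue', 179, array([335., 206.]))]
[('blue', 215, array([318., 213.])), ('blue', 281, array([469., 312.]))]
[ 0.53567071 -0.42108617  0.09976889] 0.03179392102386888
```

View pics/c4.png

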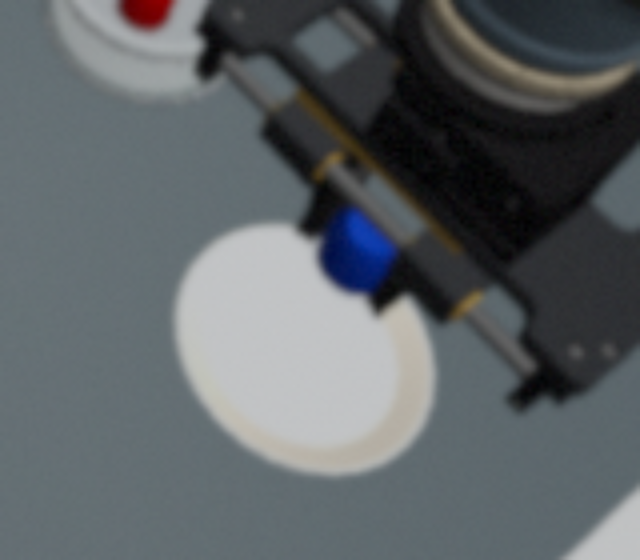

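Blue hangs over the saucer (side crop (358,250), saucer below). Lower it until it just touches the floor.

Request:
arm_command(
  delta_rot=[
    [0,0,0],
    [0,0,0],
    [0,0,0],
    [0,0,0],
    [0,0,0],
    [0,0,0],
    [0,0,0],
    [0,0,0],
    [0,0,0],
    [0,0,0],
    [0,0,0],
    [0,0,0],
  ],
  delta_pos=[
    [0,0,0.015],
    [0,0,0.035],
    [0,0,0.055],
    [0,0,0.07],
    [0,0,0.08],
    [0,0,0.084],
    [0,0,0.087],
    [0,0,0.088],
    [0,0,0.088],
    [0,0,0.088],
    [0,0,0.088],
    [0,0,0.088],
  ],
  gripper=[1,1,1,1,1,1,1,1,1,1,1,1],
)

```text
time: 15.7
position: [0.5373, -0.4229, 0.0133]
tool_rot: [0.0, 1.0, -0.0, 0.0]
ft_force: [0.3, -0.0, -0.6]
grip_width: 0.0313
grip_force: 12.0
```

Request:
arm_command(
  delta_rot=[
    [0,0,0],
    [0,0,0],
    [0,0,0],
    [0,0,0],
    [0,0,0],
    [0,0,0],
    [0,0,0],
    [0,0,0],
    [0,0,0],
    [0,0,0],
    [0,0,0],
    [0,0,0],
  ],
  delta_pos=[
    [0,0,0],
    [0,0,0],
    [0,0,0],
    [0,0,0],
    [0,0,0],
    [0,0,-0.01],
    [0,0,-0.03],
    [0,0,-0.06],
    [0,0,-0.09],
    [0,0,-0.12],
    [0,0,-0.135],
    [0,0,-0.135],
  ],
  gripper=[0.2,0.15,0.1,0.1,0.1,0.1,0.1,0.1,0.1,-0.2,-1,-1],
)

```text
time: 16.7
position: [0.5393, -0.425, 0.1535]
tool_rot: [-0.0, 1.0, -0.004, 0.004]
ft_force: [1.1, -0.9, 1.1]
grip_width: 0.0522
grip_force: 0.0
```

Request:
arm_command(
  delta_rot=[
    [0,0,0],
    [0,0,0],
    [0,0,0],
    [0,0,0],
    [0,0,0],
    [0,0,0],
    [0,0,0],
    [0,0,0],
    [0,0,0],
    [0,0,0],
    [0,0,0],
    [0,0,0],
  ],
  delta_pos=[
    [-0.003,0.02,0],
    [-0.009,0.055,0],
    [-0.015,0.09,0],
    [-0.02,0.125,0],
    [-0.026,0.16,0],
    [-0.032,0.195,0],
    [-0.037,0.23,0],
    [-0.043,0.265,0],
    [-0.049,0.3,0],
    [-0.054,0.335,0],
    [-0.06,0.37,0],
    [-0.066,0.405,0],
  ],
  gripper=[-1,-1,-1,-1,-1,-1,-1,-1,-1,-1,-1,-1],
  grip_force=30,
)

```text
time: 17.7
position: [0.6021, -0.0157, 0.1467]
tool_rot: [0.0, 1.0, 0.0, -0.001]
ft_force: [1.2, -0.8, -0.4]
grip_width: 0.0869
grip_force: 0.0
```

Request:
arm_command(
  delta_rot=[
    [0,0,0],
    [0,0,0],
    [0,0,0],
    [0,0,0],
    [0,0,0],
    [0,0,0],
    [0,0,0],
    [0,0,0],
    [0,0,0],
    [0,0,0],
  ],
  delta_pos=[
    [-0.006,0.035,0],
    [-0.012,0.07,0],
    [-0.017,0.105,0],
    [-0.022,0.14,0],
    [-0.027,0.17,0],
    [-0.031,0.19,0],
    [-0.033,0.205,0],
    [-0.033,0.205,0],
    [-0.033,0.205,0],
    [-0.033,0.205,0],
  ],
  gripper=[-1,-1,-1,-1,-1,-1,-1,-1,-1,-1],
)

```text
time: 18.53
position: [0.6355, 0.1861, 0.1471]
tool_rot: [0.0, 1.0, -0.0, -0.001]
ft_force: [0.4, -0.3, -0.2]
grip_width: 0.0869
grip_force: 0.0
```

```bash
python3 - <<'E'
from meas import *
t=shot('top');s=shot('side')
for c in(t,s):print([(k,b[0][4],np.round(b[1],1)) for k in('blue','red','gold') for b in blobs(c,k,20)])
print(status.get_obs()['position'],status.get_obs()['grip_width'])
a=cv2.resize(t['pixels'][130:240,400:510],(400,400));b=cv2.resize(s['pixels'][80:220,260:400],(400,400))
cv2.imwrite('pics/c5.png',np.hstack([a,b]))
for c in(t,s):print(proj(c,(.537,-.423,.027)))
E
```

```text
[('blue', 83, array([477.6, 184.7])), ('blue', 179, array([335.4, 206.3])), ('red', 83, array([411.5, 161.4])), ('red', 176, array([374.7, 221.6])), ('gold', 85, array([334.6, 152.1]))]
[('blue', 225, array([318.5, 213.1])), ('blue', 222, array([456.9, 332.7])), ('red', 154, array([416.7, 248.5])), ('red', 266, array([328.2, 252.2])), ('gold', 94, array([367.6, 183.3]))]
[0.63574112 0.18571807 0.14734712] 0.08695641858695835
[477.61398297 185.41093396]
[457.40738568 332.53517946]
```

View pics/c5.png

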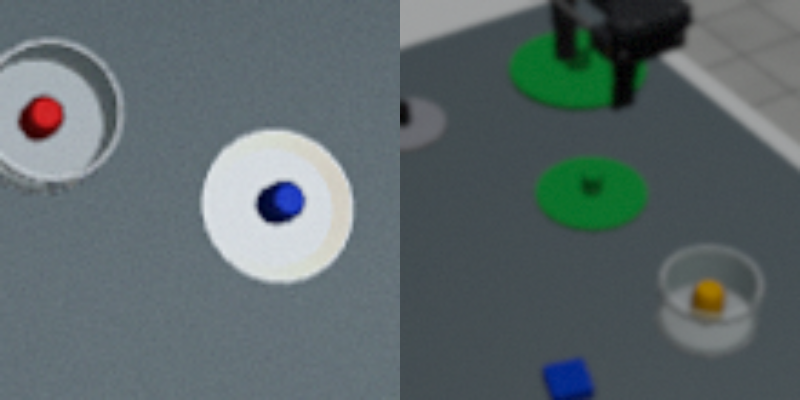

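Blue stands upright in the saucer's centre, and red is in the wide jar. Now grasp the green lid's knob.

Request:
arm_command(
  delta_rot=[
    [0,0,0],
    [0,0,0],
    [0,0,0],
    [0,0,0],
    [0,0,0],
    [0,0,0],
    [0,0,0],
    [0,0,0],
    [0,0,0],
    [0,0,0],
    [0,0,0],
    [0,0,0],
  ],
  delta_pos=[
    [0,0,0.02],
    [0,0,0.05],
    [0,0,0.08],
    [0,0,0.105],
    [0,0,0.12],
    [0,0,0.128],
    [0,0,0.132],
    [0,0,0.132],
    [0,0,0.132],
    [0,0,0.132],
    [0,0,0.132],
    [0,0,0.132],
  ],
  gripper=[0,0,0,0,0,0,0,0,0,0.2,0.2,0.2],
)

```text
time: 19.63
position: [0.6367, 0.1876, 0.0167]
tool_rot: [-0.0, 1.0, 0.0, 0.001]
ft_force: [0.0, 0.3, 0.2]
grip_width: 0.0366
grip_force: 0.0
```

Request:
arm_command(
  delta_rot=[
    [0,0,0],
    [0,0,0],
    [0,0,0],
    [0,0,0],
    [0,0,0],
    [0,0,0],
    [0,0,0],
  ],
  delta_pos=[
    [0,0,0],
    [0,0,0],
    [0,0,0],
    [0,0,0],
    [0,0,0],
    [0,0,0],
    [0,0,0],
  ],
  gripper=[0.4,0.6,1,1,1,1,1],
)

```text
time: 20.22
position: [0.636, 0.1876, 0.0158]
tool_rot: [-0.0, 1.0, 0.0, 0.0]
ft_force: [-1.2, 0.2, 2.7]
grip_width: 0.0212
grip_force: 30.0
```

Request:
arm_command(
  delta_rot=[
    [0,0,0],
    [0,0,0],
    [0,0,0],
    [0,0,0],
    [0,0,0],
    [0,0,0],
    [0,0,0],
    [0,0,0],
  ],
  delta_pos=[
    [0,0,-0.007],
    [0,0,-0.02],
    [0,0,-0.04],
    [0,0,-0.065],
    [0,0,-0.09],
    [0,0,-0.11],
    [0,0,-0.12],
    [0,0,-0.12],
  ],
  gripper=[1,1,1,1,1,1,1,1],
)

```text
time: 20.88
position: [0.638, 0.1876, 0.1393]
tool_rot: [-0.0, 1.0, 0.0, 0.003]
ft_force: [0.3, -0.1, -0.7]
grip_width: 0.0211
grip_force: 30.0
```

Request:
arm_command(
  delta_rot=[
    [0,0,0],
    [0,0,0],
    [0,0,0],
    [0,0,0],
    [0,0,0],
    [0,0,0],
    [0,0,0],
    [0,0,0],
    [0,0,0],
    [0,0,0],
    [0,0,0],
    [0,0,0],
  ],
  delta_pos=[
    [0,-0.01,0],
    [0.002,-0.028,0],
    [0.003,-0.048,0],
    [0.005,-0.068,0],
    [0.006,-0.088,0],
    [0.008,-0.108,0],
    [0.009,-0.128,0],
    [0.011,-0.148,0],
    [0.012,-0.168,0],
    [0.014,-0.188,0],
    [0.015,-0.208,0],
    [0.017,-0.228,0],
  ],
  gripper=[1,1,1,1,1,1,1,1,1,1,1,1],
)

```text
time: 21.88
position: [0.6172, -0.0421, 0.1334]
tool_rot: [0.0, 1.0, 0.0, -0.002]
ft_force: [0.6, 0.4, -1.2]
grip_width: 0.0212
grip_force: 30.0
```

Request:
arm_command(
  delta_rot=[
    [0,0,0],
    [0,0,0],
    [0,0,0],
    [0,0,0],
    [0,0,0],
    [0,0,0],
    [0,0,0],
    [0,0,0],
    [0,0,0],
    [0,0,0],
    [0,0,0],
    [0,0,0],
  ],
  delta_pos=[
    [0.001,-0.02,0],
    [0.003,-0.04,0],
    [0.004,-0.06,0],
    [0.006,-0.08,0],
    [0.007,-0.1,0],
    [0.009,-0.12,0],
    [0.01,-0.14,0],
    [0.012,-0.16,0],
    [0.013,-0.178,0],
    [0.014,-0.19,0],
    [0.014,-0.194,0],
    [0.014,-0.194,0],
  ],
  gripper=[1,1,1,1,1,1,1,1,1,1,1,1],
)

```text
time: 22.88
position: [0.604, -0.2355, 0.1343]
tool_rot: [0.001, 1.0, 0.001, -0.001]
ft_force: [-0.3, 0.1, -0.4]
grip_width: 0.0214
grip_force: 30.0
```

```bash
python3 - <<'E'
from meas import *
t=shot('top');s=shot('side')
o=status.get_obs();print(o['position'],o['grip_width'],o['tool_rot'])
cv2.imwrite('pics/c6.png',cv2.resize(s['pixels'][150:310,320:520],(800,600)))
for b in blobs(s,'green'): print(b)
# contour of the held lid: hull onto the disc-top plane
E
```

```text
[ 0.60437695 -0.23373115  0.13482355] 0.02137156269558399 [-3.56609916e-06  9.99999454e-01  7.25460660e-04 -7.51597685e-04]
([298, 91, 48, 27, 1049], array([321.75881792, 103.92564347]))
([154, 147, 57, 38, 1659], array([181.78722122, 165.08800482]))
([399, 198, 57, 45, 1493], array([424.76490288, 222.78700603]))
```

View pics/c6.png

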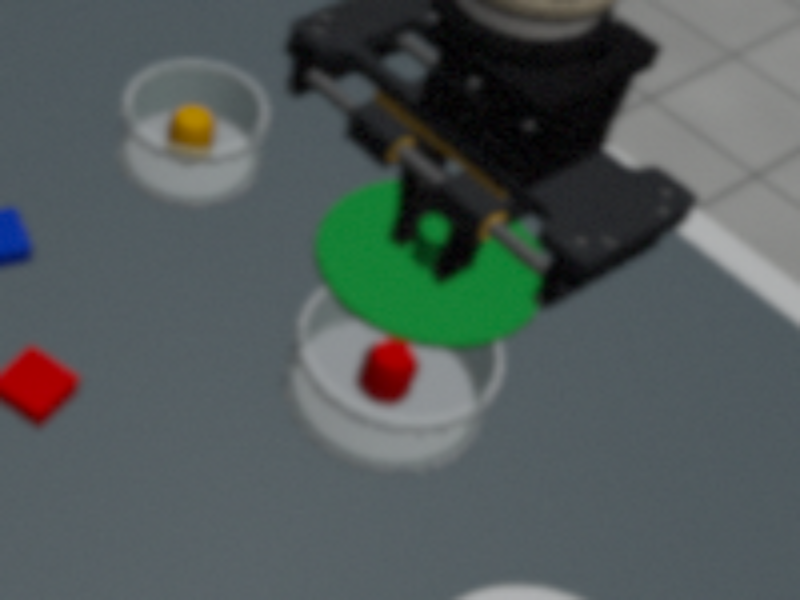

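Side view: the lid hangs over the wide jar, but its outline may be tilted, so I check it with a plane fit.

```bash
cat > tilt.py <<'E'
from meas import *
from scipy.optimize import least_squares
def lidfit(c,mask,R,p0):
    k=max(cv2.findContours(mask,cv2.RETR_EXTERNAL,cv2.CHAIN_APPROX_NONE)[0],key=cv2.contourArea)
    h=cv2.convexHull(k).reshape(-1,2).astype(float)
    W=np.array([onz(c,u,v,p0[2]) for u,v in h])[:,:2]
    e=cv2.fitEllipse(W.astype(np.float32)); return e
E
python3 - <<'E'
from tilt import *
s=shot('side');h=cv2.cvtColor(s['pixels'],cv2.COLOR_BGR2HSV)
m=((h[...,0]>45)&(h[...,0]<80)&(h[...,1]>130)).astype(np.uint8)
def box(x,y,w,hh):
    q=np.zeros_like(m);q[y-2:y+hh+2,x-2:x+w+2]=m[y-2:y+hh+2,x-2:x+w+2];return q
print(lidfit(s,box(399,198,57,45),.059,(0,0,.1305)))
print('ref flat',lidfit(s,box(154,147,57,38),.08,(0,0,.012)))
# predicted contour of a level disc, for compare
a=np.linspace(0,2*np.pi,90);P=np.array([proj(s,(.6044+.059*np.cos(x),-.2345+.059*np.sin(x),.131)) for x in a])
print(P.min(0),P.max(0), cv2.fitEllipse(P.astype(np.float32)))
k=max(cv2.findContours(box(399,198,57,45),0,1)[0],key=cv2.contourArea); print(cv2.fitEllipse(cv2.convexHull(k)))
E
```

```text
((0.6013103723526001, -0.23356236517429352), (0.10468050837516785, 0.1188281998038292), 5.813533782958984)
ref flat ((0.2480565309524536, 0.34022748470306396), (0.15744999051094055, 0.15939956903457642), 174.40719604492188)
[398.08077747 197.63453684] [456.2768978  242.35830186] ((427.1828918457031, 219.99302673339844), (42.77946472167969, 59.67695236206055), 108.31681823730469)
((425.8680114746094, 220.3728485107422), (38.762203216552734, 58.895538330078125), 114.65547943115234)
```

The outline's box matches a level disc centred on (0.604, -0.2345); the fit's deficit comes from occlusion by the gripper. Lower it to seat.

Request:
arm_command(
  delta_rot=[
    [0,0,0],
    [0,0,0],
    [0,0,0],
    [0,0,0],
    [0,0,0],
    [0,0,0],
    [0,0,0],
    [0,0,0],
    [0,0,0],
    [0,0,0],
    [0,0,0],
    [0,0,0],
  ],
  delta_pos=[
    [0,0,0.01],
    [0,0,0.025],
    [0,0,0.04],
    [0,0,0.05],
    [0,0,0.057],
    [0,0,0.062],
    [0,0,0.066],
    [0,0,0.069],
    [0,0,0.07],
    [0,0,0.07],
    [0,0,0.07],
    [0,0,0.07],
  ],
  gripper=[1,1,1,1,1,1,1,1,1,1,1,1],
)

```text
time: 24.03
position: [0.6053, -0.2348, 0.0661]
tool_rot: [0.0, 1.0, -0.0, 0.0]
ft_force: [0.5, -0.6, -1.0]
grip_width: 0.0209
grip_force: 30.0
```

Slightly above contact (about 1 mm). Release, rise and head to the steel lid.

Request:
arm_command(
  delta_rot=[
    [0,0,0],
    [0,0,0],
    [0,0,0],
    [0,0,0],
    [0,0,0],
    [0,0,0],
    [0,0,0],
    [0,0,0],
    [0,0,0],
    [0,0,0],
    [0,0,0],
    [0,0,0],
  ],
  delta_pos=[
    [0,0,0.001],
    [0,0,0.001],
    [0,0,0.001],
    [0,0,0.001],
    [0,0,0.001],
    [0,0,0.001],
    [0,0,-0.01],
    [0,0,-0.03],
    [0,0,-0.055],
    [0,0,-0.075],
    [0,0,-0.08],
    [0,0,-0.08],
  ],
  gripper=[1,0.4,0.3,0.2,0.1,0,0,0,0,0,0,0],
)

```text
time: 25.03
position: [0.6063, -0.2353, 0.1482]
tool_rot: [-0.0, 1.0, -0.001, 0.002]
ft_force: [0.7, -0.2, -0.0]
grip_width: 0.0436
grip_force: 0.0
```

Request:
arm_command(
  delta_rot=[
    [0,0,0],
    [0,0,0],
    [0,0,0],
    [0,0,0],
    [0,0,0],
    [0,0,0],
    [0,0,0],
    [0,0,0],
    [0,0,0],
    [0,0,0],
    [0,0,0],
    [0,0,0],
  ],
  delta_pos=[
    [0.002,0.015,0],
    [0.006,0.045,0],
    [0.01,0.08,0],
    [0.014,0.115,0],
    [0.018,0.15,0],
    [0.022,0.185,0],
    [0.026,0.22,0],
    [0.03,0.255,0],
    [0.035,0.29,0],
    [0.04,0.325,0],
    [0.045,0.36,0],
    [0.05,0.395,0],
  ],
  gripper=[0,0,0,0,0,0,0,0,0,0,0,0],
)

```text
time: 26.03
position: [0.552, 0.1627, 0.1437]
tool_rot: [-0.0, 1.0, -0.0, -0.002]
ft_force: [-0.1, 0.2, 1.0]
grip_width: 0.0436
grip_force: 0.0
```

Request:
arm_command(
  delta_rot=[
    [0,0,0],
    [0,0,0],
    [0,0,0],
    [0,0,0],
    [0,0,0],
    [0,0,0],
    [0,0,0],
    [0,0,0],
    [0,0,0],
    [0,0,0],
    [0,0,0],
    [0,0,0],
  ],
  delta_pos=[
    [0.005,0.035,0],
    [0.01,0.07,0],
    [0.014,0.105,0],
    [0.018,0.14,0],
    [0.022,0.175,0],
    [0.026,0.205,0],
    [0.029,0.225,0],
    [0.031,0.237,0],
    [0.031,0.241,0],
    [0.031,0.241,0],
    [0.031,0.241,0],
    [0.031,0.241,0],
  ],
  gripper=[0,0,0,0,0,0,0,0,0,0,0,0],
)

```text
time: 27.03
position: [0.524, 0.3999, 0.1452]
tool_rot: [0.001, 1.0, -0.001, -0.001]
ft_force: [-0.7, 0.2, 0.4]
grip_width: 0.0433
grip_force: 0.0
```

```bash
python3 - <<'E'
from meas import *
t=shot('top');s=shot('side')
for n,c in(('t',t),('s',s)):
  for b in blobs(c,'green'): print(n,b[0],np.round(b[1],1))
  a=np.linspace(0,2*np.pi,90)
  P=np.array([proj(c,(.605+.059*np.cos(x),-.235+.059*np.sin(x),.061)) for x in a]);print('pred',P.min(0),P.max(0))
o=status.get_obs();print(o['position'],o['grip_width'])
a=cv2.resize(t['pixels'][120:220,370:470],(400,400));b=cv2.resize(s['pixels'][190:290,370:470],(400,400))
cv2.imwrite('pics/c7.png',np.hstack([a,b]))
E
```

```text
t [170, 89, 55, 54, 2286] [196.8 115.8]
t [393, 139, 42, 41, 1329] [413.5 158.6]
t [179, 260, 58, 59, 2667] [207.4 289.1]
pred [392.93700198 138.56537376] [435.21962203 180.23774857]
s [298, 90, 48, 28, 1053] [321.7 103.9]
s [154, 147, 57, 38, 1663] [181.8 165.1]
s [394, 218, 54, 44, 1784] [420.7 239.6]
pred [393.21153578 218.34506411] [447.5641092  262.17038161]
[0.52436787 0.39996801 0.14553503] 0.04374574876936381
```

View pics/c7.png

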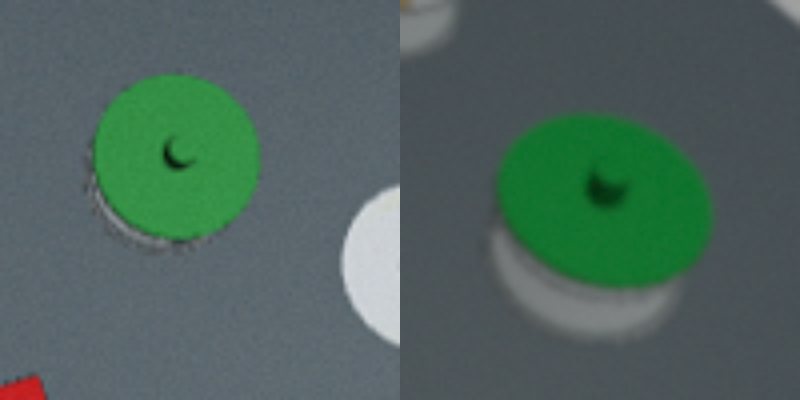

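The green lid is seated flat: both views match a level disc at jar centre within 1 px. Now the steel lid.

Request:
arm_command(
  delta_rot=[
    [0,0,0],
    [0,0,0],
    [0,0,0],
    [0,0,0],
    [0,0,0],
    [0,0,0],
    [0,0,0],
    [0,0,0],
    [0,0,0],
    [0,0,0],
    [0,0,0],
    [0,0,0],
  ],
  delta_pos=[
    [0,0,0.02],
    [0,0,0.05],
    [0,0,0.08],
    [0,0,0.105],
    [0,0,0.12],
    [0,0,0.127],
    [0,0,0.13],
    [0,0,0.13],
    [0,0,0.13],
    [0,0,0.13],
    [0,0,0.13],
    [0,0,0.13],
  ],
  gripper=[0,0,0,0,0,0,0,0,0,0.1,0.2,0.2],
)

```text
time: 28.13
position: [0.5245, 0.4018, 0.0167]
tool_rot: [-0.0, 1.0, 0.0, 0.001]
ft_force: [-0.1, 0.3, -0.5]
grip_width: 0.0367
grip_force: 0.0
```

Request:
arm_command(
  delta_rot=[
    [0,0,0],
    [0,0,0],
    [0,0,0],
    [0,0,0],
    [0,0,0],
    [0,0,0],
    [0,0,0],
  ],
  delta_pos=[
    [0,0,0],
    [0,0,0],
    [0,0,0],
    [0,0,0],
    [0,0,0],
    [0,0,0],
    [0,0,0],
  ],
  gripper=[0.4,0.6,1,1,1,1,1],
)

```text
time: 28.72
position: [0.524, 0.4015, 0.0157]
tool_rot: [-0.0, 1.0, 0.0, 0.0]
ft_force: [-0.7, -0.7, 1.8]
grip_width: 0.0213
grip_force: 30.0
```

Request:
arm_command(
  delta_rot=[
    [0,0,0],
    [0,0,0],
    [0,0,0],
    [0,0,0],
    [0,0,0],
    [0,0,0],
    [0,0,0],
    [0,0,0],
  ],
  delta_pos=[
    [0,0,-0.007],
    [0,0,-0.02],
    [0,0,-0.04],
    [0,0,-0.065],
    [0,0,-0.09],
    [0,0,-0.11],
    [0,0,-0.12],
    [0,0,-0.12],
  ],
  gripper=[1,1,1,1,1,1,1,1],
)

```text
time: 29.38
position: [0.5258, 0.4024, 0.1393]
tool_rot: [-0.0, 1.0, 0.002, 0.003]
ft_force: [0.4, 0.5, -1.1]
grip_width: 0.0212
grip_force: 30.0
```

Request:
arm_command(
  delta_rot=[
    [0,0,0],
    [0,0,0],
    [0,0,0],
    [0,0,0],
    [0,0,0],
    [0,0,0],
    [0,0,0],
    [0,0,0],
    [0,0,0],
    [0,0,0],
    [0,0,0],
    [0,0,0],
  ],
  delta_pos=[
    [-0.003,-0.01,0],
    [-0.007,-0.028,0],
    [-0.012,-0.048,0],
    [-0.018,-0.068,0],
    [-0.023,-0.088,0],
    [-0.028,-0.108,0],
    [-0.033,-0.128,0],
    [-0.038,-0.148,0],
    [-0.043,-0.168,0],
    [-0.049,-0.188,0],
    [-0.054,-0.208,0],
    [-0.059,-0.228,0],
  ],
  gripper=[1,1,1,1,1,1,1,1,1,1,1,1],
)

```text
time: 30.38
position: [0.5816, 0.1713, 0.1334]
tool_rot: [0.0, 1.0, -0.0, -0.002]
ft_force: [0.2, 0.7, 0.2]
grip_width: 0.0209
grip_force: 30.0
```

Request:
arm_command(
  delta_rot=[
    [0,0,0],
    [0,0,0],
    [0,0,0],
    [0,0,0],
    [0,0,0],
    [0,0,0],
    [0,0,0],
    [0,0,0],
    [0,0,0],
    [0,0,0],
    [0,0,0],
    [0,0,0],
  ],
  delta_pos=[
    [-0.005,-0.02,0],
    [-0.01,-0.04,0],
    [-0.015,-0.06,0],
    [-0.021,-0.08,0],
    [-0.026,-0.1,0],
    [-0.031,-0.12,0],
    [-0.036,-0.14,0],
    [-0.041,-0.16,0],
    [-0.046,-0.177,0],
    [-0.049,-0.187,0],
    [-0.049,-0.1895,0],
    [-0.049,-0.1895,0],
  ],
  gripper=[1,1,1,1,1,1,1,1,1,1,1,1],
)

```text
time: 31.38
position: [0.631, -0.0168, 0.1343]
tool_rot: [0.001, 1.0, 0.0, -0.001]
ft_force: [-0.3, 0.0, -1.5]
grip_width: 0.0212
grip_force: 30.0
```

```bash
python3 - <<'E'
from meas import *
s=shot('side')
o=status.get_obs();p=o['position'];print(p,o['grip_width'])
im=s['pixels'].copy()
# outline of a level 98 mm disc where the lid must be, 8x finer than needed is not: simple overlay
for ctr,R,z in((p[:2],.049,p[2]-.0037),((.632,-.016),.046,.055)):
  P=np.array([proj(s,(ctr[0]+R*np.cos(x),ctr[1]+R*np.sin(x),z)) for x in np.linspace(0,6.28,40)])
  for u,v in P: im[int(round(v)),int(round(u))]=(0,255,255)
cv2.imwrite('pics/c8.png',cv2.resize(im[100:220,310:450],(700,600),interpolation=cv2.INTER_NEAREST))
E
```

```text
[ 0.63086974 -0.01586493  0.13456363] 0.02086894656221718
```

View pics/c8.png

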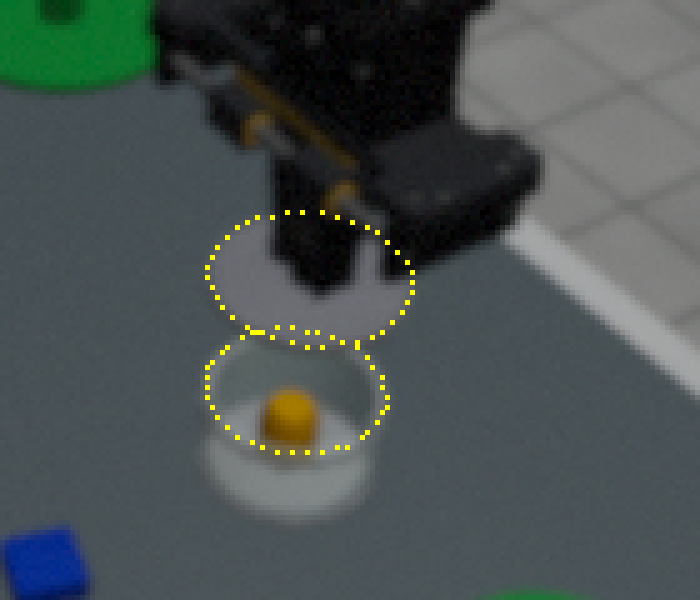

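The lid hangs level at the expected place (crop centre (310,280)) and the jar rim matches (297,390). Seat and release.

Request:
arm_command(
  delta_rot=[
    [0,0,0],
    [0,0,0],
    [0,0,0],
    [0,0,0],
    [0,0,0],
    [0,0,0],
    [0,0,0],
    [0,0,0],
    [0,0,0],
    [0,0,0],
    [0,0,0],
    [0,0,0],
  ],
  delta_pos=[
    [0,0,0.01],
    [0,0,0.025],
    [0,0,0.04],
    [0,0,0.05],
    [0,0,0.057],
    [0,0,0.062],
    [0,0,0.066],
    [0,0,0.069],
    [0,0,0.07],
    [0,0,0.071],
    [0,0,0.071],
    [0,0,0.071],
  ],
  gripper=[1,1,1,1,1,1,1,1,1,1,1,1],
)

```text
time: 32.43
position: [0.6323, -0.0162, 0.065]
tool_rot: [0.0, 1.0, -0.0, 0.0]
ft_force: [0.8, -0.1, -1.9]
grip_width: 0.021
grip_force: 30.0
```

Request:
arm_command(
  delta_rot=[
    [0,0,0],
    [0,0,0],
    [0,0,0],
    [0,0,0],
    [0,0,0],
    [0,0,0],
    [0,0,0],
    [0,0,0],
    [0,0,0],
    [0,0,0],
    [0,0,0],
    [0,0,0],
  ],
  delta_pos=[
    [0,0,0],
    [0,0,0],
    [0,0,0],
    [0,0,0],
    [0,0,0],
    [0,0,0],
    [0,0,-0.01],
    [0,0,-0.03],
    [0,0,-0.055],
    [0,0,-0.08],
    [0,0,-0.09],
    [0,0,-0.09],
  ],
  gripper=[1,0.4,0.3,0.2,0.1,0,0,0,0,0,0,0],
)

```text
time: 33.43
position: [0.6342, -0.0165, 0.1582]
tool_rot: [-0.0, 1.0, -0.001, 0.004]
ft_force: [-0.2, -0.2, -0.1]
grip_width: 0.0435
grip_force: 0.0
```

Request:
arm_command(
  delta_rot=[
    [0,0,0],
    [0,0,0],
    [0,0,0],
    [0,0,0],
    [0,0,0],
    [0,0,0],
    [0,0,0],
    [0,0,0],
    [0,0,0],
    [0,0,0],
    [0,0,0],
    [0,0,0],
  ],
  delta_pos=[
    [0.005,0.015,0],
    [0.015,0.04,0],
    [0.025,0.07,0],
    [0.035,0.1,0],
    [0.045,0.13,0],
    [0.055,0.16,0],
    [0.065,0.19,0],
    [0.075,0.22,0],
    [0.08,0.24,0],
    [0.08,0.25,0],
    [0.08,0.25,0],
    [0.08,0.25,0],
  ],
  gripper=[0,0,0,0,0,0,0,0,0,0,0,0],
)

```text
time: 34.43
position: [0.5514, 0.2339, 0.1535]
tool_rot: [-0.001, 1.0, -0.0, -0.001]
ft_force: [-0.4, 0.4, -0.1]
grip_width: 0.0437
grip_force: 0.0
```

```bash
python3 - <<'E'
from meas import *
t=shot('top');s=shot('side')
for c in(t,s):
  print([(k,b[0][4],np.round(b[1],1)) for k in('blue','red','gold','green') for b in blobs(c,k,20)])
  im=c['pixels']
  for ctr,R,z in(((.632,-.016),.049,.061),((.605,-.235),.059,.061)):
    for x in np.linspace(0,6.28,40):
      u,v=proj(c,(ctr[0]+R*np.cos(x),ctr[1]+R*np.sin(x),z)); im[int(round(v)),int(round(u))]=(0,255,255)
a=cv2.resize(t['pixels'][110:260,310:510],(400,300),interpolation=0);b=cv2.resize(s['pixels'][150:350,300:500],(400,400),interpolation=0)
cv2.imwrite('pics/c9.png',np.hstack([np.vstack([a,np.zeros((100,400,3),np.uint8)]),b]))
E
```

```text
[('blue', 81, array([477.7, 184.7])), ('blue', 177, array([335.5, 206.3])), ('red', 177, array([374.6, 221.6])), ('green', 1300, array([194.8, 106. ])), ('green', 1328, array([413.5, 158.7])), ('green', 358, array([229.2, 285.6]))]
[('blue', 229, array([318.5, 213.1])), ('blue', 223, array([456.9, 332.7])), ('red', 269, array([328.3, 252.2])), ('green', 944, array([323.3, 104.9])), ('green', 1662, array([181.8, 165.1])), ('green', 1783, array([420.7, 239.7]))]
```

View pics/c9.png

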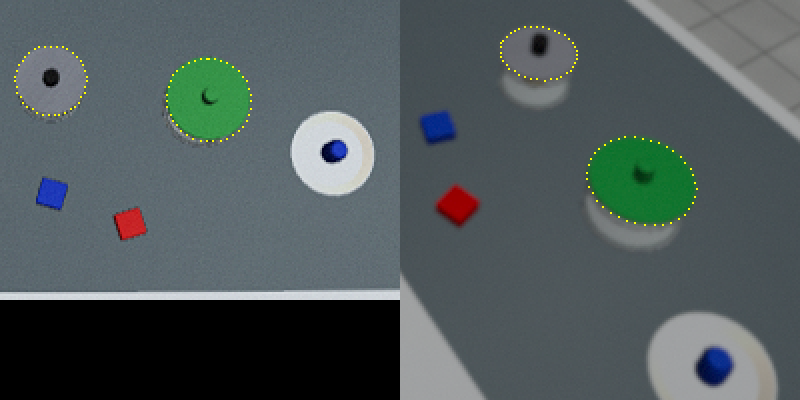

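Both lids match the outlines of level, seated discs in both views (steel at top crop (51,78), green at (209,98)). Blue is upright and centred on the saucer, and the squares have not moved. Handing in.

```bash
python3 -c "
from rig import robot; print(robot.hand_in())"
```

```text
the job is handed in; nothing more can be done
None
```

I handed the job in at about 35 s; no verdict came back. In the last camera views both lids sat flat on their jars (red in the wide one, gold in the small one), the blue sweet stood upright in the middle of the saucer, and the squares had not moved.

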